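Box the drained cups rim on rim

TASK

Box the two bisque cups that hang on the slanted pegs of the draining rack: take each one off its peg and lower it gently, mouth-down, onto the standing cup of the same width on the ware board, letting go only when it is down on the rim. In the end both pairs must stand steady, rim squarely on rim all round, with the standing cups left where they are and the beaker, the bowls and everything else undisturbed.

Things in the scene. Friction and masses are not known exactly. Their poses are not given: they have to be found in the camera images.
- wide_cup_mid (a point): Wide bisque cup (bare terracotta), a straight cylinder: diameter 68 mm, height 92 mm, wall 6, floor 7 mm, about 250 g, hanging mouth-down on an upper peg of the rack, the peg 85 mm deep inside. Point: its centre, on its axis half-way up. z: along its axis from mouth to foot, which points up and to the rack's front, 38 deg off vertical; x: up the rack's slope; y: level, along the rack.
- wide_cup_rim (a point): Centre of the mouth of the hanging wide cup, in the plane of its rim (46 mm from its centre); z axis from mouth to foot.
- slim_cup_mid (a point): Slim bisque cup (bare terracotta), a straight cylinder: diameter 56 mm, height 76 mm, wall 6, floor 7 mm, about 160 g, hanging mouth-down on an upper peg of the rack, the peg 69 mm deep inside. Point: its centre, on its axis half-way up. z: along its axis from mouth to foot, which points up and to the rack's front, 38 deg off vertical; x: up the rack's slope; y: level, along the rack.
- slim_cup_rim (a point): Centre of the mouth of the hanging slim cup, in the plane of its rim (38 mm from its centre); z axis from mouth to foot.
- wide_mate_mid (a point): The standing mate of the wide cup, same shape and size (diameter 68 mm, height 92 mm, wall 6 mm). It stands mouth-up on the ware board. Point: its centre, on its axis half-way up; z points up to the mouth.
- wide_mate_rim (a point): Centre of the mouth of the standing wide cup, in the plane of its rim, 92 mm above the ware board; z up.
- slim_mate_mid (a point): The standing mate of the slim cup, same shape and size (diameter 56 mm, height 76 mm, wall 6 mm). It stands mouth-up on the ware board. Point: its centre, on its axis half-way up; z points up to the mouth.
- slim_mate_rim (a point): Centre of the mouth of the standing slim cup, in the plane of its rim, 76 mm above the ware board; z up.
- wide_cup: The same wide cup on the rack; this body's origin lies on its inner floor, 18 mm off the axis, where the peg's tip bears. z from mouth to foot.
- slim_cup: The same slim cup on the rack; this body's origin lies on its inner floor, 12 mm off the axis, where the peg's tip bears. z from mouth to foot.
- wide_mate: The same standing wide cup; this body's origin is the centre of its underside.
- slim_mate: The same standing slim cup; this body's origin is the centre of its underside.
- rack: Fixed wooden draining rack, 380 mm wide, 205 deep, 190 high: a slatted panel with dowel pegs square to it, leaning 38 deg off vertical to its front. Three upper pegs 20 mm thick, 100 long, 130 apart (tips 226 mm up, 14 in front of the origin) hold the two cups and a beaker in any order; lower pegs 55 mm long, empty. Cups slide off along the peg. Origin: centre of footprint; -x front, y along rows.
- ware_board: Fixed plywood ware board, 160 x 400 mm, top 30 mm above the table, long side along its y axis. On it, about 130 mm apart in any order, stand the two upright cups and a pair of bowls already boxed rim on rim. Origin: centre of its footprint on the table.
- beaker: Bystander: white plastic beaker, diameter 62 mm, 84 mm tall, 3 mm wall, hanging mouth-down on an upper peg; origin on its inner floor at the peg's tip.
- bowl_low: Bystander: lower, upright bowl of the pair already boxed on the ware board, diameter 112 mm, 52 mm tall; origin under its foot.
- bowl_up: Bystander: upper, mouth-down bowl of that pair, same size; origin at its rim.
- bamboo_pot: Bystander: bamboo pot of scissors and brushes, 72 mm wide, 175 mm tall, beyond the rack and board; origin under it.
- glaze_bottle: Bystander: white glaze bottle, 68 mm wide, 170 mm tall, beyond the rack and board; origin under it.
- glaze_jar: Bystander: grey glaze jar, 80 mm wide, 100 mm tall, beyond the rack and board; origin under it.
- wood_rib: Bystander: flat wooden shaping rib, 100 x 50 x 8 mm, lying on the table beyond the rack and board; origin under it.

How it is judged:
By the outcome, as a careful person would: the job done as asked, in the order asked, and still so for the second after the job is handed in, with the robot touching nothing.
It also fails if it takes over 67 s, if anything falls off the work surface, if the arm or the gripper's body presses on something with over 40 N, if the wrist force passes 120 N, or if a joint passes its speed limit or range.

ROBOT

A 7-joint arm with a two-finger parallel gripper is mounted at the origin on the work surface. World frame = base frame: x ahead of the robot, y to its left, z up, the work surface at z = 0. Lengths are in mm, angles in rad, forces in N, time in s.
With the tool pointing down it reaches from about 400 to 875 mm from the base axis. Payload 4.4 kg.
Tool frame: the origin (TCP) lies at the very end of the fingers, on their centre line; the grasp point (between the pads) lies 19 mm behind it; z points along the fingers, y is the direction in which the jaws open and shut (so a half turn about z gives the same grasp; the last joint's range is limited). The gripper opens to 85 mm and grips with 20 to 120 N. Pads are 22 mm wide; open, the fingers measure 114 mm over their backs; the gripper's body (76 mm by 85 mm) begins 54 mm behind the grasp point. The pads swing forward as they close: fully open they stand 13 mm farther back than shut.
Start: joints at [-1.402, 0.628, 0.038, 1.517, -0.027, 0.996, -0.02], TCP at [151.196, 632.185, 231.313] pointing down, gripper open.
Joint ranges: [-3.06, 3.06], [-0.37, 2.12], [-1.25, 1.32], [0.18, 2.47], [-1.1, 4.24], [0.23, 1.98], [-2.94, 2.94]. Speed limits (rad/s): [2.57, 2.57, 3.14, 3.14, 3.14, 3.14, 3.14].

INTERFACE

Orientations are given as [roll, pitch, yaw] about the fixed x, y, z axes, in that order (R = Rz(yaw) Ry(pitch) Rx(roll)).
In Python, from cell import ctrl gives the robot as it stands.
- The arm moves only by the shell command python3 -m crank 'ROWS' [OPENING]. ROWS is JSON, a list that holds one entry, the list of rows, each a list of 6 numbers: the shift along the tool's x, y, z in units of 30 mm (1.0 is 30 mm), then the turn, a rotation vector about the tool's x, y, z in units of 6 degrees (1.0 is 6 degrees). In form: [[[tx, ty, tz, rx, ry, rz], ...]]. A call has 1 to 12 rows; each row shifts and turns the pose as measured when the row begins, along the tool's axes as they then stand; what a row does not reach is not made up. A row lasts 1/12 s, in which the tool goes at most 41.7 mm and 7.16 degrees, less where a joint would pass 70% of its speed; a pose out of reach is approached as far as the arm can. A call is refused whole if a number of a shift passes 1 or a number of a turn 1, either way. A call with a gripper value outside its range is refused whole. OPENING is the gripper command: -1 is fully open, 1 is shut, values between are in proportion, set as the call begins (- or left out, the last holds). The fingers move at their own pace and stop on an object; the grip force is fixed at half the most. Time passes only in rows, so rows that do not move let the fingers close. It gives the time, the measured TCP pose, the force and the opening at its end, in the units of the state.
- ctrl.read_state(): the state, without advancing time (a new reading comes with each control period).
- ctrl.get_image(name): name is "side" or "top" or "wrist"; returns a dict with "color" (480x640x3 uint8, red, green, blue), "depth" (480x640 float32, mm along the optical axis (not along the pixel's ray), 0 where there is no reading), "camera_matrix" (3x3 intrinsics, pixels), "R" (3x3) and "t" (3): a world point X has camera coordinates R X + t. Camera axes: x right, y down, z forward; pixel columns grow to the right and rows downward; lengths in mm; the calibration is good to about 2 mm. The wrist camera is an equidistant fisheye: a pixel r from the principal point sees the ray r / f radians off the axis. A picture is of the moment at which its call begins.
- ctrl.finish_job(): hands the job in, once; it reports no verdict.
Trained networks look in a picture, given as the dict that the camera call returned (one of the last four; its "shot" number tells which), for a name from the list of things; names that differ only in an ending like _2 or _b are one class to them, and where a whole thing is asked for, a point or a joint stands for the part that bears it (a point fixed in the world has none). Each returns a list of dicts, best first, with "conf" (0 to 1); they miss things now and then, are a little off and sometimes report something else, mostly with a low value. They report only what shows in the picture. A call takes as long as a camera call.
- ctrl.search_frame(query, picture): "extent" ([centre column, centre row, width, height] in pixels, round what is visible of it).
The state is a dict: "clock": time; "qpos": joint angles; "qd": joint speeds; "tau": joint torques, N m; "eef_pos": TCP position; "tool_rot": TCP orientation; "force": force on the tool from outside, world axes, zero at the start; "torque": the same for the moment, N m; "width": finger opening in mm.
Only numpy, scipy, OpenCV 4.12 (cv2) and the standard library are available. Lean on these libraries where they do the work, as an engineer would, in place of code of your own. Each camera call takes 0.05 s, during which the arm holds its last target. There are 200 camera calls.

## Working session

There is one attempt and no reset: what is moved stays moved. The work goes in short steps, Python scripts to look and compute and a shell command to move; the robot and the scene stay as the last step left them, time stands still between calls to the robot, and variables do not carry over. Pictures are saved under pics/ and viewed, about 8 in all and at most 12, crops included, and the job is handed in when it is done.

```bash
ls; mkdir -p pics; cat > h.py <<'E'
import numpy as np,cv2
from cell import ctrl
from scipy.spatial.transform import Rotation as Ro
def pts(im):
    K=np.array(im["camera_matrix"]);d=im["depth"];v,u=np.mgrid[:480,:640]
    c=np.stack([(u-K[0,2])/K[0,0]*d,(v-K[1,2])/K[1,1]*d,d],-1)
    return (c-np.array(im["t"]))@np.array(im["R"])
def save(im,n): cv2.imwrite("pics/"+n,im["color"][:,:,::-1])
E
python3 - <<'E'
from h import *
np.set_printoptions(precision=1,suppress=True)
print(ctrl.read_state())
for n in("top","side"):
    im=ctrl.get_image(n);save(im,n+"0.png");np.savez(n+"0.npz",**{k:im[k] for k in("color","depth","camera_matrix","R","t")})
    P=pts(im);print(n,"cam",-np.array(im["R"]).T@im["t"])
    for q in["wide_cup","slim_cup","wide_mate","slim_mate","beaker","bowl_up","rack","ware_board"]:
        for r in ctrl.search_frame(q,im)[:2]:
            e=r["extent"];print(q,round(r["conf"],2),np.array(e),P[int(e[1]),int(e[0])])
E
```

```text
pics
{'clock': 0.0, 'qpos': array([-1.4,  0.6,  0. ,  1.5, -0. ,  1. , -0. ]), 'qd': array([ 0., -0.,  0., -0., -0.,  0.,  0.]), 'tau': array([ -0. , -56.3,   1.2, -19.3,   0. ,   0. ,   0. ]), 'eef_pos': array([151.1, 631.5, 230.4]), 'tool_rot': array([-3.1,  0. ,  2.9]), 'force': array([ 0.4, -0.6,  0.2]), 'torque': array([-0.1,  0. , -0. ]), 'width': 85.61396379263275}
top cam [ 459.    -6.1 1404.8]
wide_cup 0.62 [156.3 266.6  41.5  46.8] [522.  342.9 231.5]
slim_cup 0.6 [216.4 260.   29.4  38. ] [537.7 219.9 234.8]
wide_mate 0.9 [385.8 267.7  31.4  32.4] [ 546.2 -145.5   34.3]
slim_mate 0.92 [495.  277.3  35.3  24.8] [ 530.3 -407.8   30.7]
slim_mate 0.42 [366.3 184.2  24.8  40.9] [751.5 -97.8   8.5]
beaker 0.89 [276.  252.1  29.2  42.2] [557.7  98.  234.2]
bowl_up 0.64 [440.8 282.1  50.9  49.5] [ 510.3 -256.7  134.7]
rack 0.86 [218.6 254.3 186.8 120.7] [550.9 218.3 224.8]
rack 0.64 [495.7 277.4  28.4  20.5] [ 530.3 -407.8   30.7]
ware_board 0.82 [434.6 277.1 179.7  94.5] [ 521.  -243.7  133.3]
side cam [219.2 704.9 686.3]
wide_cup 0.77 [238.7 383.3  74.   74.2] [499.8 384.6 221.3]
wide_cup 0.58 [420.2 215.7  18.1  29. ] [ 516.8 -377.    92.8]
slim_cup 0.92 [281.2 316.6  54.9  60.2] [523.  252.7 220.7]
slim_cup 0.52 [239.  380.9  78.4  74.1] [498.8 383.5 226. ]
wide_mate 0.77 [372.5 263.4  32.3  53.3] [ 531.2 -111.5   96.6]
slim_mate 0.86 [421.3 216.2  21.8  29.8] [ 513.7 -376.6   91. ]
beaker 0.95 [312.6 275.3  50.4  53.4] [544.2 125.8 207. ]
beaker 0.67 [301.5 235.4  33.8  46.9] [ 739.6 -164.5   73.4]
bowl_up 0.92 [407.9 231.6  50.7  39.1] [ 502.8 -238.   120.6]
bowl_up 0.42 [280.4 315.2  50.2  52.6] [524.7 252.6 221.7]
rack 0.56 [252.3 362.5 232.1 235. ] [501.9 352.2 227.2]
rack 0.19 [420.2 215.7  21.7  30. ] [ 516.8 -377.    92.8]
ware_board 0.91 [393.4 267.9 136.7  93.1] [ 517.7 -215.2   29.1]
ware_board 0.17 [373.8 263.1  35.6  52.3] [ 530.2 -114.8   95. ]
```

```bash
python3 - <<'E'
import cv2,numpy as np
a=cv2.imread("pics/top0.png")[170:370,60:560];b=cv2.imread("pics/side0.png")[150:480,100:500]
a=cv2.resize(a,None,fx=1.5,fy=1.5);b=cv2.resize(b,(363,300))
c=np.zeros((600,750,3),np.uint8);c[:300]=a;c[300:,:363]=b;cv2.imwrite("pics/v1.png",c)
E
```

```text
(no output)
```

View pics/v1.png

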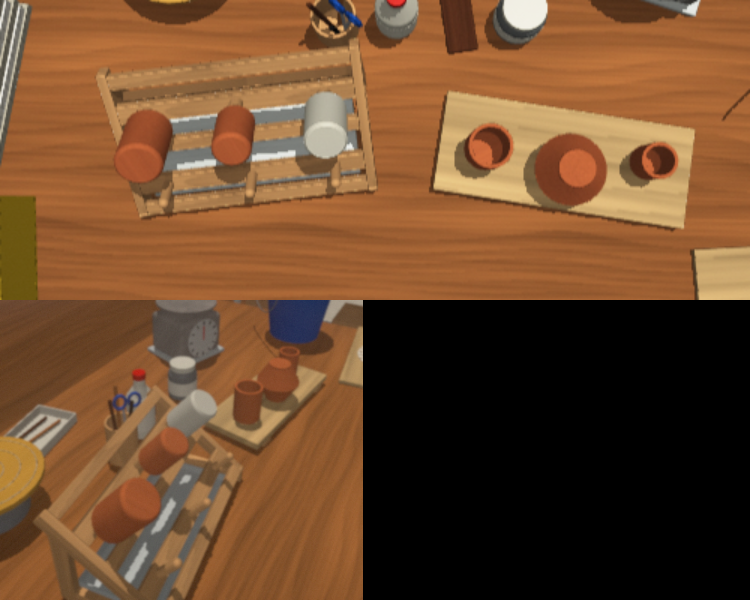

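The picture shows the rack on the left, from left to right the wide cup (156,267), slim cup (216,260) and beaker (276,252). On the board are the wide mate (386,268), bowls (441,282) and slim mate (495,277). Next I fit cylinders.

```bash
cat > fit.py <<'E'
from h import *
from scipy.optimize import least_squares
np.set_printoptions(precision=1,suppress=True)
def cloud(im,e,m=4):
    P=pts(im);h=cv2.cvtColor(im["color"],cv2.COLOR_RGB2HSV).astype(int)
    u0,u1=int(e[0]-e[2]/2-m),int(e[0]+e[2]/2+m);v0,v1=int(e[1]-e[3]/2-m),int(e[1]+e[3]/2+m)
    s=np.s_[max(v0,0):v1,max(u0,0):u1];H=h[s]
    k=((H[...,0]<11)|(H[...,0]>172))&(H[...,1]>130)&(im["depth"][s]>0)
    return P[s][k]
def axis(a,b): return np.array([np.sin(a)*np.cos(b),np.sin(a)*np.sin(b),np.cos(a)])
def sd(p,X,R,H,free):  # centre, tilt, azimuth
    a=axis(p[3],p[4]) if free else np.array([0,0,1.])
    d=X-p[:3];z=d@a;r=np.linalg.norm(d-z[:,None]*a,axis=1)
    q=np.stack([r-R,abs(z)-H/2],1)
    return np.linalg.norm(np.maximum(q,0),axis=1)+np.minimum(q.max(1),0)
def fitc(X,p0,R,H,free=True):
    p=np.array(p0,float)
    for th in(25,10,6):
        Y=X[abs(sd(p,X,R,H,free))<th]
        s=least_squares(sd,p,args=(Y,R,H,free),loss="soft_l1",f_scale=1.5,x_scale=[1,1,1,.02,.02][:len(p)]);p=s.x
    return p,len(Y),np.median(abs(sd(p,Y,R,H,free)))
E
python3 - <<'E'
from fit import *
T,S=np.load("top0.npz"),np.load("side0.npz")
a,b=0.663,np.pi+.13
for n,R,H,et,es,g in[("wide",34,92,[156.3,266.6,41.5,46.8],[238.7,383.3,74,74.2],[535,338,195]),("slim",28,76,[216.4,260,29.4,38],[281.2,316.6,54.9,60.2],[550,222,200])]:
    t,s=cloud(T,et),cloud(S,es)
    for l,X in(("both",np.r_[t,s]),("top",t),("side",s)):
        X=X[X[:,2]>110]
        p,k,m=fitc(X,g+[a,b],R,H);print(n,l,p[:3],np.degrees(p[3:]),k,m)
# mates: rim ring in top, circle fit
for n,R,H,et,es,g in[("wide",34,92,[385.8,267.7,31.4,32.4],[372.5,263.4,32.3,53.3],(546,-137)),("slim",28,76,[495,277.3,35.3,24.8],[421.3,216.2,21.8,29.8],(530,-390))]:
    for l,I,e in(("top",T,et),("side",S,es)):
        X=cloud(I,e)
        rim=X[abs(X[:,2]-30-H)<5]
        f=lambda p:np.maximum(abs(np.hypot(*(rim[:,:2]-p).T)-R+3)-3,0)
        s=least_squares(f,g,loss="soft_l1");print(n,l,"rim",s.x,len(rim),np.median(rim[:,2]),np.mean(s.fun))
        o=X[(X[:,2]>35)&(X[:,2]<25+H)];o=o[np.hypot(*(o[:,:2]-s.x).T)>R-4]
        q=least_squares(lambda p:np.hypot(*(o[:,:2]-p).T)-R,s.x,loss="soft_l1");print("   wall",q.x,len(o))
# rack yaw from top: pegs/edges
P=pts(T);import sys
m=(abs(P[...,2]-190)<12)&(P[...,0]>560)&(P[...,1]>20)&(P[...,1]<420)
Y=P[m];print("rack rail",len(Y),np.degrees(np.arctan(np.polyfit(Y[:,1],Y[:,0],1)[0])) if len(Y)>20 else 0)
E
```

```text
wide both [522.5 356.1 183.1] [ 38.7 188.6] 4313 0.7271810783976775
wide top [522.8 358.5 182.5] [ 38.7 188.2] 1384 0.9984507676227139
wide side [522.9 355.6 183.5] [ 38.7 188.5] 2930 0.4872272963349751
slim both [541.  227.5 193. ] [ 38.3 188.6] 2336 0.8436438413616809
slim top [541.2 230.  192.5] [ 38.3 188.1] 906 0.9452178327991749
slim side [541.2 226.9 193.5] [ 38.2 188.7] 1430 0.5790915619057913
wide top rim [ 542.4 -140.4] 182 120.35969510377176 0.016080716416190813
   wall [ 542.9 -141. ] 78
wide side rim [ 541.7 -141.1] 134 120.83135574988194 0.12583205947197681
   wall [ 541.9 -143.6] 537
slim top rim [ 528.7 -396. ] 144 104.60649394000407 0.020403963719366702
   wall [ 529.3 -396.9] 169
slim side rim [ 526.9 -396.1] 101 104.39491217931753 6.702583270578353
   wall [ 528.6 -396.6] 115
rack rail 1811 -4.235861851431749
```

```bash
cat > plan.py <<'E'
from h import *
import sys
np.set_printoptions(precision=3,suppress=True)
def toolR(tilt,az,yaxis=None):
    a=np.array([np.sin(tilt)*np.cos(az),np.sin(tilt)*np.sin(az),np.cos(tilt)])
    z=-a;y=np.array([np.sin(az),-np.cos(az),0.]) if yaxis is None else yaxis
    return a,np.stack([np.cross(y,z),y,z],1)
def plan(p,R,st=None,v=28.,w=5.8,n=None):
    st=st or ctrl.read_state();R0=Ro.from_euler("xyz",st["tool_rot"]).as_matrix();dp=R0.T@(np.array(p)-st["eef_pos"])
    r=Ro.from_matrix(R0.T@R).as_rotvec();n=n or max(1,int(np.ceil(max(np.linalg.norm(dp)/v,np.degrees(np.linalg.norm(r))/w))))
    M=sum(Ro.from_rotvec(r*k/n).as_matrix() for k in range(n))
    t=np.linalg.solve(M,dp)
    print("n",n,"row",np.round(np.r_[t/30,np.degrees(r)/n/6],3),"| dist",round(np.linalg.norm(dp),1),"ang",round(np.degrees(np.linalg.norm(r)),2),"clk",st["clock"],"F",st["force"],"w",st["width"])
W=np.array([522.5,356.5,183.2]);S=np.array([541.,227.8,193.]);A,RA=toolR(np.radians(38.2),np.radians(188.5))
MW=np.array([542.2,-140.8,122.]);MS=np.array([528.6,-396.3,106.])
E
python3 -c "
from plan import *
print(A);plan(W+A*150,RA)"
```

```text
[-0.612 -0.091  0.786]
n 15 row [-0.693 -0.604  0.043 -0.081 -0.419 -0.235] | dist 408.4 ang 43.86 clk 0.9 F [-0.031 -0.939  0.243] w 85.3405400661928
```

```bash
python3 -m crank '[[[-0.69,-0.6,0.04,-0.08,-0.42,-0.235],[-0.69,-0.6,0.04,-0.08,-0.42,-0.235],[-0.69,-0.6,0.04,-0.08,-0.42,-0.235],[-0.69,-0.6,0.04,-0.08,-0.42,-0.235],[-0.69,-0.6,0.04,-0.08,-0.42,-0.235],[-0.69,-0.6,0.04,-0.08,-0.42,-0.235],[-0.69,-0.6,0.04,-0.08,-0.42,-0.235],[-0.69,-0.6,0.04,-0.08,-0.42,-0.235],[-0.69,-0.6,0.04,-0.08,-0.42,-0.235],[-0.69,-0.6,0.04,-0.08,-0.42,-0.235],[-0.69,-0.6,0.04,-0.08,-0.42,-0.235],[-0.69,-0.6,0.04,-0.08,-0.42,-0.235]]]' -1;python3 -c "
from plan import *
plan(W+A*150,RA);print(ctrl.read_state()['qpos'])"
```

```text
clock: 1.9
eef_pos: [375.9, 390.9, 274.2]
tool_rot: [3.113, 0.552, -3.06]
force: [0.6, 0.8, 1.0]
width: 85.2
n 3 row [-0.624 -0.595  0.047 -0.032 -0.363 -0.18 ] | dist 77.7 ang 7.32 clk 1.9 F [0.645 0.787 0.976] w 85.21410689760853
[-1.494  0.339  0.45   2.154  0.735  0.453 -0.062]
```

```bash
python3 -m crank '[[[-0.62,-0.6,0.05,-0.03,-0.36,-0.18],[-0.62,-0.6,0.05,-0.03,-0.36,-0.18],[-0.62,-0.6,0.05,-0.03,-0.36,-0.18],[0,0,0,0,0,0]]]' -1;python3 -c "
from plan import *
plan(W+A*110,RA);print(ctrl.read_state()['qpos'])
im=ctrl.get_image('wrist');save(im,'w1.png')
c=lambda X:np.array(im['R'])@X+im['t']
def px(X):
    x=c(X);K=np.array(im['camera_matrix']);th=np.arctan2(np.hypot(x[0],x[1]),x[2]);ph=np.arctan2(x[1],x[0]);return K[0,2]+K[0,0]*th*np.cos(ph),K[1,2]+K[1,1]*th*np.sin(ph)
print('foot px',px(W+A*46),'pred'); print([r for r in ctrl.search_frame('wide_cup',im)[:2]])
R0=Ro.from_euler('xyz',ctrl.read_state()['tool_rot']).as_matrix()
y=np.array([R0[0,1],R0[1,1],0]);print('edges',px(W+A*46+34*RA[:,1]),px(W+A*46-34*RA[:,1]),px(W+A*46+34*RA[:,0]),px(W+A*46-34*RA[:,0]))
"
```

```text
clock: 2.23
eef_pos: [434.6, 334.7, 303.4]
tool_rot: [-3.139, 0.672, -2.996]
force: [0.2, 0.3, 0.0]
width: 85.3
n 2 row [ 0.061  0.145  0.669 -0.018  0.026 -0.009] | dist 41.2 ang 0.39 clk 2.2333 F [0.217 0.259 0.001] w 85.32167147821352
[-1.532  0.298  0.655  2.241  1.045  0.33  -0.176]
foot px (np.float64(336.7625478039823), np.float64(239.15966268042746)) pred
[{'extent': [338.8, 231.5, 88.6, 107.6], 'conf': 0.72}]
edges (np.float64(385.4177412381179), np.float64(239.18256889268923)) (np.float64(287.7562467733418), np.float64(239.2086714118669)) (np.float64(337.06985343109193), np.float64(190.46483632071232)) (np.float64(336.3622828291192), np.float64(284.40129612905383))
```

View pics/w1.png

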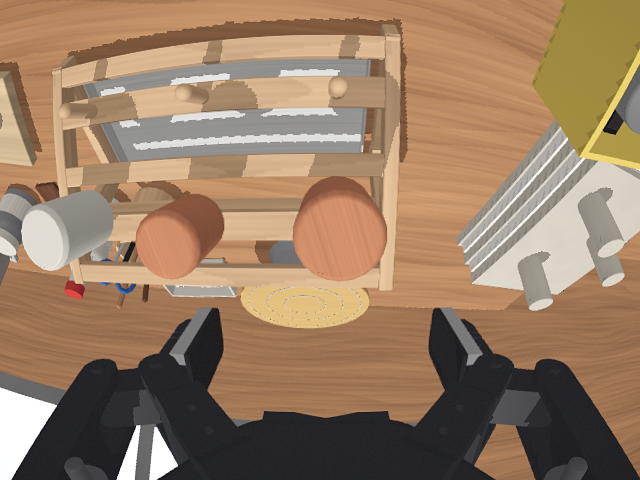

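Wrist view: the wide cup's foot disc is centred near (340,236) against a predicted (337,239), about 2 mm off in y. The path is clear, so I shift the target about 1 mm and advance.

```bash
python3 -m crank '[[[0.06,0.13,0.8,0,0.03,0],[0.06,0.13,0.8,-0.03,0.02,0],[0,0.02,0.8,0,0,0],[0,0,0.8,0,0,0],[0,0,0,0,0,0]]]' -1;python3 -c "
from plan import *
plan(W-A*13+[0,1,0],RA)"
```

```text
clock: 2.75
eef_pos: [481.8, 366.6, 226.9]
tool_rot: [3.124, 0.662, -2.989]
force: [0.7, 0.0, -1.2]
width: 85.7
n 3 row [-0.042 -0.177  0.791  0.065 -0.015  0.01 ] | dist 73.0 ang 1.22 clk 2.75 F [ 0.688  0.039 -1.194] w 85.68498006725646
```

```bash
python3 -m crank '[[[0,-0.3,0,0.1,0,0],[0,-0.2,0,0.1,0,0],[0,0,0,0,0,0],[0,0,0,0,0,0]]]' -1;python3 -c "
from plan import *
print(ctrl.read_state())
plan(W-A*13+[0,1,0],RA)"
```

```text
clock: 3.08
eef_pos: [482.7, 352.2, 226.5]
tool_rot: [-3.138, 0.66, -2.989]
force: [0.1, 0.5, -0.3]
width: 85.4
{'clock': 3.0833, 'qpos': array([-1.237,  0.477,  0.42 ,  2.221,  1.647,  0.249, -0.77 ]), 'qd': array([-0.022, -0.017,  0.016,  0.007, -0.042,  0.005,  0.038]), 'tau': array([  0.466, -37.887,   5.169, -12.489,   0.513,   2.014,  -0.009]), 'eef_pos': array([482.671, 352.178, 226.532]), 'tool_rot': array([-3.138,  0.66 , -2.989]), 'force': array([ 0.143,  0.465, -0.252]), 'torque': array([-0.114,  0.632,  0.018]), 'width': 85.42867228265315}
n 3 row [-0.057 -0.007  0.799 -0.003 -0.022  0.011] | dist 72.1 ang 0.45 clk 3.0833 F [ 0.143  0.465 -0.252] w 85.42867228265315
```

```bash
python3 -m crank '[[[-0.05,0,0.3,0,-0.02,0],[-0.05,0,0.3,0,-0.02,0],[-0.03,0,0.3,0,0,0],[0,0,0,0,0,0]]]' -1;python3 -c "
from plan import *
plan(W-A*13+[0,1,0],RA);print(ctrl.read_state()['qpos'])"
```

```text
clock: 3.42
eef_pos: [500.3, 358.7, 211.2]
tool_rot: [3.138, 0.668, -2.988]
force: [-0.1, -0.8, -0.1]
width: 85.3
n 2 row [ 0.004 -0.078  0.807  0.03   0.006  0.018] | dist 48.6 ang 0.42 clk 3.4167 F [-0.107 -0.788 -0.1  ] w 85.2683441583308
[-1.16   0.517  0.352  2.203  1.818  0.267 -0.93 ]
```

```bash
python3 -m crank '[[[0,-0.1,0.3,0.02,0,0.01],[0,-0.1,0.3,0.02,0,0],[0,-0.05,0.25,0,0,0],[0,0,0,0,0,0]]]' -1;python3 -c "
from plan import *
plan(W-A*13+[0,1,0],RA);print(ctrl.read_state()['qpos'])"
```

```text
clock: 3.75
eef_pos: [515.4, 356.3, 194.1]
tool_rot: [3.138, 0.671, -2.988]
force: [-0.2, 0.9, -0.7]
width: 85.5
n 1 row [ 0.039 -0.     0.866  0.065  0.039  0.037] | dist 26.0 ang 0.5 clk 3.75 F [-0.208  0.853 -0.662] w 85.46781527514457
[-1.07   0.55   0.269  2.196  1.952  0.304 -1.043]
```

```bash
python3 -m crank '[[[0.02,-0.05,0.3,0.03,0.02,0.02],[0.02,-0.05,0.3,0.03,0.02,0.02],[0,0,0.25,0,0,0],[0,0,0,0,0,0]]]' -1;python3 -c "
from plan import *
plan(W-A*13+[0,1,0],RA);print(ctrl.read_state()['qpos'])
im=ctrl.get_image('wrist');save(im,'w2.png')"
```

```text
clock: 4.08
eef_pos: [529.6, 357.6, 175.3]
tool_rot: [3.139, 0.669, -2.993]
force: [0.8, 0.5, 0.5]
width: 85.6
n 1 row [0.02  0.031 0.082 0.033 0.018 0.005] | dist 2.7 ang 0.23 clk 4.0833 F [0.771 0.524 0.544] w 85.61826235190172
[-1.011  0.593  0.217  2.178  2.022  0.329 -1.105]
```

View pics/w2.png

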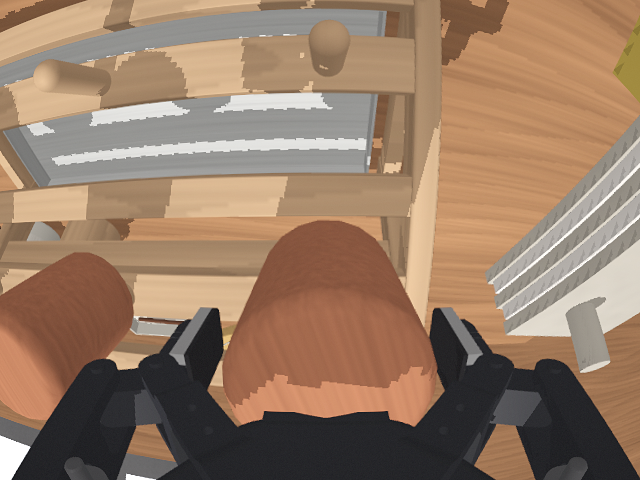

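The cup (columns 223–437) sits centred between the pads (222 and 430). Closing.

```bash
python3 -m crank '[[[0,0,0,0,0,0],[0,0,0,0,0,0],[0,0,0,0,0,0],[0,0,0,0,0,0],[0,0,0,0,0,0],[0,0,0,0,0,0],[0,0,0,0,0,0],[0,0,0,0,0,0]]]' 1;python3 -m crank '[[[0,0,-0.2,0,0,0],[0,0,-0.3,0,0,0],[0,0,-0.3,0,0,0],[0,0,0,0,0,0]]]';python3 -c "
from plan import *
plan(W+A*100+[0,1,0],RA);print(ctrl.read_state())
"
```

```text
clock: 4.8
eef_pos: [528.4, 358.1, 176.2]
tool_rot: [3.138, 0.668, -2.992]
force: [1.5, 0.4, -1.4]
width: 65.5
clock: 5.13
eef_pos: [513.0, 355.6, 195.7]
tool_rot: [3.138, 0.667, -2.992]
force: [0.1, -0.2, -2.0]
width: 65.6
n 4 row [ 0.001  0.005 -0.702  0.01   0.002  0.003] | dist 84.2 ang 0.26 clk 5.1333 F [ 0.095 -0.207 -1.953] w 65.61728606012025
{'clock': 5.1333, 'qpos': array([-1.079,  0.546,  0.276,  2.197,  1.921,  0.299, -1.018]), 'qd': array([ 0.008,  0.014, -0.005, -0.004,  0.022,  0.002, -0.022]), 'tau': array([ -0.137, -43.571,   4.826, -11.901,   0.233,   2.659,   0.287]), 'eef_pos': array([513.026, 355.646, 195.708]), 'tool_rot': array([ 3.138,  0.667, -2.992]), 'force': array([ 0.095, -0.207, -1.953]), 'torque': array([-0.172,  0.752,  0.008]), 'width': 65.61728606012025}
```

```bash
python3 -m crank '[[[0,0,-0.5,0,0,0],[0,0,-0.5,0,0,0],[0,0,-0.5,0,0,0],[0,0,0,0,0,0]]]' 1;python3 -c "
from plan import *
plan(W+A*100+[0,1,0],RA)
"
```

```text
clock: 5.47
eef_pos: [484.4, 351.3, 231.9]
tool_rot: [3.138, 0.667, -2.992]
force: [0.4, 0.5, -2.1]
width: 65.5
n 2 row [-0.004  0.01  -0.631  0.022 -0.     0.006] | dist 37.9 ang 0.27 clk 5.4667 F [ 0.367  0.459 -2.144] w 65.50573714144922
```

```bash
python3 -m crank '[[[0,0,-0.7,0,0,0],[0,0,-0.7,0,0,0],[0,0,-0.7,0,0,0],[-0.1,0,-0.7,0,0,0],[0.3,0,-0.6,0,0,0],[0,0,0,0,0,0]]]' 1;python3 -c "
from plan import *
st=ctrl.read_state();print(st['qpos'])
D=toolR(0,0,RA[:,1])[1]
plan(MW+[0,0,33+90],D)
"
```

```text
clock: 5.97
eef_pos: [414.0, 338.1, 306.8]
tool_rot: [-3.136, 0.662, -2.989]
force: [0.2, -0.2, -2.9]
width: 65.3
[-1.331  0.238  0.325  2.243  1.112  0.474 -0.276]
n 18 row [-0.058 -0.912  0.147 -0.002  0.351  0.001] | dist 499.6 ang 37.92 clk 5.9667 F [ 0.242 -0.186 -2.85 ] w 65.2697057480278
```

```bash
python3 -m crank '[[[0,-0.5,0,0,0,0],[0,-0.8,0,0,0,0],[0,-0.9,0,0,0,0],[0,-0.9,0,0,0,0],[0,-0.9,0,0,0,0],[0,-0.9,0,0,0,0],[0,-0.9,0,0,0,0],[0,-0.9,0,0,0,0],[0,-0.9,0,0,0,0],[0,-0.9,0,0,0,0],[0,-0.9,0,0,0,0],[0,-0.5,0,0,0,0]]]' 1;python3 -c "
from plan import *
st=ctrl.read_state();print(st['qpos'])
D=toolR(0,0,RA[:,1])[1]
plan(MW+[0,0,33+70],D)
"
```

```text
clock: 6.97
eef_pos: [446.8, 129.7, 298.3]
tool_rot: [-3.131, 0.646, -2.977]
force: [-0.2, -0.5, -3.6]
width: 65.7
[-0.283  0.08  -0.234  2.466  1.644  0.234 -0.35 ]
n 11 row [-0.073 -0.854  0.271 -0.004  0.561  0.011] | dist 296.1 ang 37.03 clk 6.9667 F [-0.197 -0.467 -3.597] w 65.71392164502215
```

```bash
python3 -m crank '[[[0,-0.6,0,0,0.4,0],[0,-0.85,0,0,0.55,0],[0,-0.85,0,0,0.55,0],[0,-0.85,0,0,0.55,0],[0,-0.85,0,0,0.55,0],[0,-0.85,0,0,0.55,0],[0,-0.85,0,0,0.55,0],[0,0,0,0,0,0]]]' 1;python3 -c "
from plan import *
st=ctrl.read_state();print(st['qpos'])
D=toolR(0,0,RA[:,1])[1]
plan(MW+[0,0,33+60],D)
"
```

```text
clock: 7.63
eef_pos: [460.2, 43.9, 292.3]
tool_rot: [-3.091, 0.475, -2.991]
force: [0.5, -0.2, -2.6]
width: 65.8
[ 0.501  0.136 -0.799  2.325  0.695  0.32   0.817]
n 8 row [-0.135 -0.801  0.396 -0.059  0.567 -0.012] | dist 216.4 ang 27.38 clk 7.6333 F [ 0.527 -0.197 -2.625] w 65.79051128222615
```

```bash
python3 -m crank '[[[-0.13,-0.8,0.35,-0.06,0.5,0],[-0.13,-0.8,0.35,-0.06,0.56,0],[-0.13,-0.8,0.35,-0.06,0.56,0],[-0.13,-0.8,0.35,-0.06,0.56,0],[-0.13,-0.8,0.35,-0.06,0.56,0],[-0.13,-0.8,0.35,-0.06,0.56,0],[-0.13,-0.8,0.35,-0.06,0.56,0],[0,0,0,0,0,0]]]' 1;python3 -c "
from plan import *
st=ctrl.read_state();print(st['qpos'])
D=toolR(0,0,RA[:,1])[1]
plan(MW+[0,0,33+60],D)
"
```

```text
clock: 8.3
eef_pos: [529.0, -134.7, 225.4]
tool_rot: [-3.126, 0.047, -3.019]
force: [0.4, -1.3, -2.7]
width: 65.9
[ 0.726  0.57  -0.804  1.848  0.533  0.896  1.369]
n 1 row [-0.394 -0.251  0.369 -0.151  0.446 -0.247] | dist 17.9 ang 3.19 clk 8.3 F [ 0.416 -1.271 -2.702] w 65.87110222319686
```

```bash
python3 -m crank '[[[-0.2,-0.12,0.15,-0.1,0.24,-0.12],[-0.2,-0.12,0,-0.05,0.2,-0.12],[0,0,0,0,0,0],[0,0,0,0,0,0]]]' 1;cat > chk.py <<'E'
from plan import *
from fit import fitc,cloud,sd
import fit
def check(tag,mate,R,H,z0,q=("wide_cup","wide_mate"),images=("top","side")):
    """fit held cup (near TCP) and mate rim/wall"""
    st=ctrl.read_state();p=np.array(st["eef_pos"]);R0=Ro.from_euler("xyz",st["tool_rot"]).as_matrix()
    c0=p-R0[:,2]*(H/2-z0) # expected centre: z0 = gap TCP->mouth
    al=[]
    for n in images:
        im=ctrl.get_image(n);save(im,tag+n+".png");P=pts(im).reshape(-1,3)
        h=cv2.cvtColor(im["color"],cv2.COLOR_RGB2HSV).reshape(-1,3).astype(int)
        k=((h[:,0]<11)|(h[:,0]>172))&(h[:,1]>130)&(im["depth"].ravel()>0)
        X=P[k&(np.linalg.norm(P[:,:2]-c0[:2],axis=1)<70)]
        A_=X[abs(sd(np.r_[c0,.001,0],X,R,H,True))<12]
        if len(A_)>60:
            # small-tilt: parametrise by axis xy
            def f(v):
                a=np.array([v[3],v[4],1]);a/=np.linalg.norm(a);d=A_-v[:3];z=d@a;r=np.linalg.norm(d-z[:,None]*a,axis=1)
                qq=np.stack([r-R,abs(z)-H/2],1);return np.linalg.norm(np.maximum(qq,0),axis=1)+np.minimum(qq.max(1),0)
            s=least_squares(f,np.r_[c0,0,0],loss="soft_l1",f_scale=1.5,x_scale=[1,1,1,.02,.02]);v=s.x
            print(n,"held c",v[:3],"axis",v[3:],"mouth",v[:3]-np.r_[v[3:],1]*H/2,len(A_))
        M=X if False else P[k]
        w=M[(np.linalg.norm(M[:,:2]-mate[:2],axis=1)<R+8)&(M[:,2]>36)&(M[:,2]<mate[2]-5)]
        w=w[np.linalg.norm(w[:,:2]-mate[:2],axis=1)>R-4]
        rim=M[(np.linalg.norm(M[:,:2]-mate[:2],axis=1)<R+8)&(abs(M[:,2]-mate[2])<4)]
        g=least_squares(lambda q:np.hypot(*(w[:,:2]-q).T)-R,mate[:2],loss="soft_l1").x if len(w)>20 else None
        r=least_squares(lambda q:np.maximum(abs(np.hypot(*(rim[:,:2]-q).T)-R+3)-3,0),mate[:2],loss="soft_l1").x if len(rim)>20 else None
        print(n,"mate wall",g,len(w),"rim",r,len(rim))
    print("tcp",p,"tool z",R0[:,2],"x",R0[:,0],"F",st["force"])
from scipy.optimize import least_squares
E
python3 -c "
from chk import *
check('c1',MW,34,92,33)
plan(MW+[0,0,93],toolR(0,0,RA[:,1])[1])"
```

```text
clock: 8.63
eef_pos: [541.8, -146.5, 213.9]
tool_rot: [-3.134, -0.008, -3.007]
force: [0.1, 0.3, -3.8]
width: 65.7
top held c [ 543.5 -145.6  230.2] axis [0. 0.] mouth [ 541.8 -147.6  184.2] 89
top mate wall [ 542.9 -141.1] 54 rim [ 542.9 -140.3] 47
side held c [ 542.9 -148.1  223.3] axis [0. 0.] mouth [ 542.7 -149.2  177.3] 851
side mate wall [ 542.5 -143. ] 522 rim [ 541.5 -141.3] 119
tcp [ 541.8 -146.5  213.9] tool z [-0. -0. -1.] x [-1.  -0.1  0. ] F [ 0.1  0.3 -3.8]
n 1 row [-0.   0.2 -0.  -0.1 -0.1 -0.1] | dist 5.2 ang 0.91 clk 8.7333 F [ 0.1  0.5 -2.9] w 65.78206604901827
```

```bash
python3 -m crank '[[[0,0.18,0.3,-0.08,-0.08,-0.1],[0,0,0.5,0,0,0],[0,0,0.4,0,0,0],[0,0,0,0,0,0]]]' 1;
python3 -c "
from chk import *
check('c2',MW,34,92,35)
np.set_printoptions(precision=4,suppress=True)
print(Ro.from_euler('xyz',ctrl.read_state()['tool_rot']).as_matrix())
plan(MW+[0,0,35],toolR(0,0,RA[:,1])[1])"
```

```text
clock: 9.07
eef_pos: [539.4, -139.6, 179.4]
tool_rot: [-3.137, 0.005, -2.994]
force: [-0.4, 0.2, -2.3]
width: 65.6
top mate wall [ 542.9 -141. ] 44 rim None 1
side held c [ 541.  -141.5  189.8] axis [-0.  0.] mouth [ 541.7 -142.2  143.8] 792
side mate wall [ 542.5 -142.9] 507 rim [ 541.  -140.8] 78
tcp [ 539.4 -139.6  179.4] tool z [ 0. -0. -1.] x [-1.  -0.1 -0. ] F [-0.4  0.2 -2.3]
[[-0.9891 -0.1467  0.0084]
 [-0.1467  0.9892 -0.0036]
 [-0.0078 -0.0048 -1.    ]]
n 1 row [-0.033 -0.043  0.807 -0.046  0.074 -0.011] | dist 24.3 ang 0.53 clk 9.1667 F [ 0.4216 -0.4053 -2.2094] w 65.86113288817798
```

```bash
python3 -m crank '[[[-0.03,-0.03,0.2,-0.04,0.06,0],[0,0,0.2,0,0,0],[0,0,0.15,0,0,0],[0,0,0,0,0,0]]]' 1;
python3 -c "
from chk import *
np.set_printoptions(precision=3,suppress=True)
check('c3',MW,34,92,35,images=('side','side'))
plan(MW+[0,0,35],toolR(0,0,RA[:,1])[1])"
```

```text
clock: 9.5
eef_pos: [543.7, -140.7, 166.3]
tool_rot: [-3.138, 0.006, -2.995]
force: [-0.3, -0.7, -2.5]
width: 66.0
side held c [ 544.815 -142.381  174.38 ] axis [-0.009  0.029] mouth [ 545.211 -143.71   128.38 ] 807
side mate wall [ 542.551 -143.197] 488 rim [ 541.583 -141.871] 64
side held c [ 545.033 -142.359  174.465] axis [-0.008  0.032] mouth [ 545.408 -143.828  128.465] 837
side mate wall [ 542.467 -143.062] 486 rim [ 542.054 -142.105] 69
tcp [ 543.66  -140.679  166.273] tool z [ 0.006 -0.002 -1.   ] x [-0.989 -0.146 -0.006] F [-0.323 -0.668 -2.514]
n 1 row [ 0.061  0.002  0.328 -0.033  0.064 -0.016] | dist 10.0 ang 0.44 clk 9.6 F [-0.874 -0.818 -2.844] w 65.80130937056013
```

```bash
python3 -m crank '[[[0.065,0,0.03,-0.03,0.06,0],[0,0,0,0,0,0],[0,0,0,0,0,0]]]' 1;
python3 -c "
from chk import *
np.set_printoptions(precision=3,suppress=True)
check('c4',MW,34,92,35,images=('side','side'))
plan(MW+[0,0,35],toolR(0,0,RA[:,1])[1])
I=cv2.imread('pics/c4side.png')[170:330,300:460];cv2.imwrite('pics/v4.png',cv2.resize(I,(640,600)[::1],interpolation=cv2.INTER_CUBIC))"
```

```text
clock: 9.85
eef_pos: [542.2, -140.8, 166.3]
tool_rot: [-3.141, 0.001, -2.995]
force: [-0.1, 0.3, -2.0]
width: 65.5
side held c [ 543.473 -142.579  173.998] axis [-0.     0.031] mouth [ 543.494 -144.007  127.998] 810
side mate wall [ 542.448 -143.207] 460 rim [ 541.874 -142.258] 62
side held c [ 543.287 -142.506  173.884] axis [-0.001  0.028] mouth [ 543.336 -143.777  127.884] 815
side mate wall [ 542.582 -143.099] 489 rim [ 542.089 -141.459] 64
tcp [ 542.231 -140.793  166.301] tool z [ 0.001 -0.    -1.   ] x [-0.989 -0.146 -0.001] F [-0.098  0.259 -1.962]
n 1 row [-0.001  0.001  0.309 -0.002  0.005 -0.017] | dist 9.3 ang 0.1 clk 9.95 F [-0.956  0.124 -3.063] w 65.40651508383296
```

View pics/v4.png

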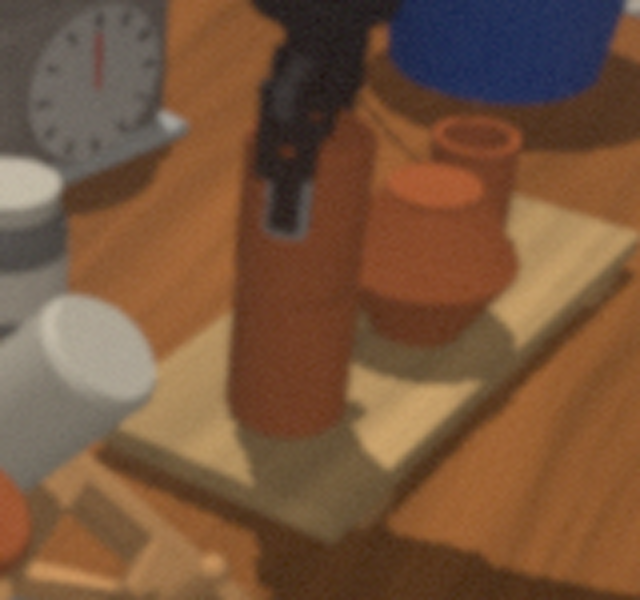

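The held cup's edges run on from the mate's (left edge about column 235, right about 360), so they line up. I lower it in small steps and watch the force.

```bash
python3 -m crank '[[[0,0,0.08,0,0,0],[0,0,0.06,0,0,0],[0,0,0,0,0,0]]]' 1; python3 -m crank '[[[0,0,0.04,0,0,0],[0,0,0,0,0,0]]]'; python3 -m crank '[[[0,0,0.04,0,0,0],[0,0,0,0,0,0]]]';
```

```text
clock: 10.2
eef_pos: [542.3, -140.9, 161.9]
tool_rot: [-3.141, 0.001, -2.995]
force: [-0.3, -0.4, -3.1]
width: 65.5
clock: 10.37
eef_pos: [542.2, -140.9, 160.4]
tool_rot: [-3.141, 0.001, -2.995]
force: [0.1, 0.5, -3.1]
width: 65.8
clock: 10.53
eef_pos: [542.2, -140.9, 159.0]
tool_rot: [-3.141, 0.001, -2.995]
force: [-0.0, -0.2, -2.9]
width: 65.3
```

```bash
for i in 1; do python3 -m crank '[[[0,0,0.03,0,0,0],[0,0,0,0,0,0]]]'; python3 -m crank '[[[0,0,0.03,0,0,0],[0,0,0,0,0,0]]]'; done; python3 -c "
from chk import *
check('c5',MW,34,92,35,images=('side',))"
```

```text
clock: 10.7
eef_pos: [542.6, -140.7, 158.7]
tool_rot: [-3.141, 0.001, -2.995]
force: [-0.0, 0.5, -1.4]
width: 65.8
clock: 10.87
eef_pos: [542.9, -140.7, 158.8]
tool_rot: [-3.14, 0.002, -2.995]
force: [-0.6, 1.5, -3.3]
width: 65.6
side held c [ 544.  -142.4  166.8] axis [0. 0.] mouth [ 543.9 -143.6  120.8] 821
side mate wall [ 542.3 -143.3] 454 rim [ 541.8 -141.3] 73
tcp [ 542.9 -140.7  158.8] tool z [ 0. -0. -1.] x [-1.  -0.1 -0. ] F [-0.6  1.5 -3.3]
```

```bash
python3 -m crank '[[[0.03,0,-0.07,0,0.02,0],[0,0,0,0,0,0]]]'; python3 -c "
from chk import *
np.set_printoptions(precision=2,suppress=True)
check('c6',MW,34,92,35,images=('side','side'))"
```

```text
clock: 11.08
eef_pos: [542.0, -140.8, 160.6]
tool_rot: [-3.141, 0.0, -2.995]
force: [0.3, -0.3, -2.4]
width: 65.9
side held c [ 543.25 -142.55  168.25] axis [0.   0.03] mouth [ 543.12 -143.82  122.25] 818
side mate wall [ 542.44 -143.23] 443 rim [ 541.88 -141.28] 58
side held c [ 543.08 -142.54  167.85] axis [0.01 0.03] mouth [ 542.75 -143.9   121.85] 836
side mate wall [ 542.48 -143.21] 444 rim [ 542.4  -141.14] 68
tcp [ 542.   -140.78  160.57] tool z [ 0. -0. -1.] x [-0.99 -0.15 -0.  ] F [ 0.31 -0.28 -2.4 ]
```

```bash
python3 -m crank '[[[0.01,0,0.05,0,0,0],[0,0,0,0,0,0]]]'; python3 -m crank '[[[0,0,0.06,0,0,0]]]';python3 -m crank '[[[0,0,0.06,0,0,0]]]';python3 -m crank '[[[0,0,0.08,0,0,0]]]'
```

```text
clock: 11.35
eef_pos: [541.8, -140.8, 158.7]
tool_rot: [-3.141, 0.0, -2.995]
force: [0.2, 0.4, -2.0]
width: 65.9
clock: 11.43
eef_pos: [542.3, -140.6, 158.3]
tool_rot: [-3.14, 0.001, -2.995]
force: [-2.5, 0.4, 21.1]
width: 66.2
clock: 11.52
eef_pos: [542.6, -140.4, 158.4]
tool_rot: [-3.139, 0.001, -2.996]
force: [-5.6, -0.2, 19.6]
width: 65.7
clock: 11.6
eef_pos: [542.6, -140.2, 158.3]
tool_rot: [-3.138, 0.001, -2.996]
force: [-5.7, -0.9, 23.6]
width: 66.0
```

```bash
python3 -m crank '[[[0,0,0,0,0,0],[0,0,0,0,0,0]]]'; python3 -c "
from chk import *
np.set_printoptions(precision=2,suppress=True)
check('c7',MW,34,92,37,images=('side','side'))"
```

```text
clock: 11.77
eef_pos: [542.9, -140.1, 159.8]
tool_rot: [-3.136, 0.002, -2.996]
force: [0.1, -0.3, -3.1]
width: 65.5
side held c [ 543.97 -141.67  167.39] axis [0.01 0.04] mouth [ 543.68 -143.44  121.39] 859
side mate wall [ 542.41 -143.24] 452 rim [ 542.05 -140.56] 67
side held c [ 543.86 -141.83  167.43] axis [0.01 0.03] mouth [ 543.18 -143.29  121.43] 830
side mate wall [ 542.4  -143.29] 440 rim [ 542.28 -140.07] 65
tcp [ 542.87 -140.09  159.75] tool z [ 0. -0. -1.] x [-0.99 -0.15 -0.  ] F [ 0.13 -0.33 -3.11]
```

```bash
python3 -m crank '[[[0.03,-0.025,0,0,0,0],[0,0,0,0,0,0]]]'; python3 -c "
from plan import *
plan([541.9,-140.8,159],toolR(0,0,RA[:,1])[1])"
```

```text
clock: 12.03
eef_pos: [541.7, -141.0, 158.6]
tool_rot: [-3.137, 0.001, -2.996]
force: [-1.2, 0.3, 3.2]
width: 65.5
n 1 row [-0.008  0.007 -0.012 -0.041  0.011 -0.024] | dist 0.5 ang 0.3 clk 12.0333 F [-1.199  0.348  3.163] w 65.48426176071716
```

```bash
python3 -m crank '[[[0,0,0.02,-0.04,0.01,0],[0,0,0,0,0,0]]]'; python3 -m crank '[[[0,0,0,0,0,0],[0,0,0,0,0,0],[0,0,0,0,0,0],[0,0,0,0,0,0],[0,0,0,0,0,0],[0,0,0,0,0,0]]]' -1; python3 -c "
from chk import *
np.set_printoptions(precision=2,suppress=True)
check('c8',MW,34,92,37,images=('side','side'))"
```

```text
clock: 12.2
eef_pos: [541.7, -141.3, 158.5]
tool_rot: [-3.141, -0.0, -2.996]
force: [-0.2, -0.0, -0.5]
width: 65.8
clock: 12.7
eef_pos: [542.7, -141.3, 158.4]
tool_rot: [3.141, 0.002, -2.996]
force: [-0.0, 0.4, 0.2]
width: 85.1
side held c [ 543.39 -143.18  166.16] axis [0.02 0.02] mouth [ 542.5  -143.99  120.16] 866
side mate wall [ 542.49 -143.33] 474 rim [ 541.2  -141.12] 70
side held c [ 543.46 -143.08  165.88] axis [0.02 0.02] mouth [ 542.68 -143.79  119.88] 832
side mate wall [ 542.42 -143.32] 451 rim [ 541.36 -140.12] 72
tcp [ 542.68 -141.26  158.38] tool z [ 0.  0. -1.] x [-0.99 -0.14 -0.  ] F [-0.04  0.36  0.21]
```

```bash
python3 -m crank '[[[0,0,-0.15,0,0,0],[0,0,-0.3,0,0,0],[0,0,-0.3,0,0,0]]]' -1; python3 -m crank '[[[0,0,-0.3,0,0,0],[0,0,-0.4,0,0,0],[0,0,-0.4,0,0,0]]]';python3 -c "
from plan import *
plan(MW+[0,0,160],toolR(0,0,RA[:,1])[1]);print(ctrl.read_state()['qpos'])"
```

```text
clock: 13.05
eef_pos: [541.3, -141.0, 180.8]
tool_rot: [3.14, -0.002, -2.996]
force: [0.2, -0.2, -0.0]
width: 85.2
clock: 13.3
eef_pos: [541.5, -140.9, 217.4]
tool_rot: [3.14, -0.001, -2.995]
force: [0.4, -0.1, 0.8]
width: 85.2
n 3 row [-0.008  0.001 -0.718  0.005 -0.005 -0.007] | dist 64.6 ang 0.17 clk 13.3 F [ 0.366 -0.05   0.775] w 85.23490177096147
[ 0.708  0.625 -0.798  1.774  0.53   0.973  1.412]
```

```bash
python3 -m crank '[[[0,0,-0.6,0,0,0],[0,0,-0.7,0,0,0],[0,0,-0.7,0,0,0],[0,0,-0.6,0,0,0],[0,0,0,0,0,0]]]' -1; python3 -c "
from chk import *
np.set_printoptions(precision=2,suppress=True)
for n in ('top','side'):
    im=ctrl.get_image(n);save(im,'d1'+n+'.png');P=pts(im)
    m=(np.linalg.norm(P[...,:2]-MW[:2],axis=2)<45)&(abs(P[...,2]-214)<5)
    q=P[m];print(n,'foot disc',q.mean(0),(q.max(0)+q.min(0))/2,len(q)); print('plane',np.linalg.lstsq(np.c_[q[:,:2]-q[:,:2].mean(0),np.ones(len(q))],q[:,2],rcond=None)[0])
plan(S+A*150,RA);plan(S+A*150+[-20,0,20],RA)"
```

```text
clock: 13.72
eef_pos: [542.9, -140.0, 306.6]
tool_rot: [-3.141, 0.006, -2.994]
force: [0.4, 0.0, 0.9]
width: 85.4
top foot disc [ 521.34 -132.94  212.52] [ 527.55 -134.86  213.97] 151
plane [  0.06  -0.02 212.52]
side foot disc [ 540.74 -137.    213.15] [ 542.59 -141.41  212.91] 405
plane [  0.01  -0.03 213.15]
n 14 row [ 0.08  0.87 -0.05  0.   -0.45 -0.  ] | dist 366.2 ang 38.12 clk 13.8167 F [-0.1  -0.3   0.04] w 85.2626422285595
n 14 row [ 0.12  0.87 -0.11  0.   -0.45 -0.  ] | dist 372.7 ang 38.12 clk 13.8167 F [-0.1  -0.3   0.04] w 85.2626422285595
```

Wide pair stands. Now to the slim cup.

```bash
python3 -m crank '[[[0.12,0.87,-0.11,0,-0.45,0],[0.12,0.87,-0.11,0,-0.45,0],[0.12,0.87,-0.11,0,-0.45,0],[0.12,0.87,-0.11,0,-0.45,0],[0.12,0.87,-0.11,0,-0.45,0],[0.12,0.87,-0.11,0,-0.45,0],[0.12,0.87,-0.11,0,-0.45,0],[0.12,0.87,-0.11,0,-0.45,0],[0.12,0.87,-0.11,0,-0.45,0],[0.12,0.87,-0.11,0,-0.45,0],[0.12,0.87,-0.11,0,-0.45,0],[0,0,0,0,0,0]]]' -1; python3 -c "
from plan import *
plan(S+A*140+[-15,0,15],RA);print(ctrl.read_state()['qpos'])"
```

```text
clock: 14.82
eef_pos: [444.5, 136.2, 318.7]
tool_rot: [3.133, 0.512, -3.005]
force: [-0.5, -0.5, 0.1]
width: 85.5
n 3 row [-0.06   0.873  0.053  0.005 -0.493 -0.034] | dist 78.9 ang 8.89 clk 14.8167 F [-0.462 -0.54   0.136] w 85.47562995362559
[ 0.347  0.085 -0.874  2.297  0.683  0.38   0.612]
```

```bash
python3 -m crank '[[[-0.06,0.87,0.05,0,-0.49,-0.03],[-0.06,0.87,0.05,0,-0.49,-0.03],[-0.06,0.87,0.05,0,-0.49,-0.03],[0,0,0,0,0,0]]]' -1; python3 -c "
from plan import *
plan(S+A*90,RA);print(ctrl.read_state()['qpos'])"
```

```text
clock: 15.15
eef_pos: [441.1, 176.0, 314.3]
tool_rot: [-3.133, 0.589, -2.998]
force: [0.1, -0.1, 0.0]
width: 85.6
n 3 row [-0.136  0.412  0.782 -0.037 -0.248 -0.012] | dist 80.5 ang 4.51 clk 15.15 F [ 0.074 -0.071  0.015] w 85.57371083021208
[ 0.105  0.11  -0.813  2.343  1.109  0.425  0.058]
```

```bash
python3 -m crank '[[[-0.1,0.4,0.2,-0.03,-0.2,0],[-0.1,0.4,0.2,-0.03,-0.2,0],[-0.1,0.4,0.2,-0.03,-0.2,0],[-0.05,0.1,0,0,-0.1,0],[0,0,0,0,0,0]]]' -1; python3 -c "
from plan import *
plan(S+A*90,RA);print(ctrl.read_state()['qpos'])"
```

```text
clock: 15.57
eef_pos: [454.6, 211.4, 300.5]
tool_rot: [-3.129, 0.653, -2.993]
force: [-0.3, -0.1, 0.2]
width: 85.2
n 2 row [-0.051  0.066  0.813 -0.06  -0.068 -0.   ] | dist 49.0 ang 1.09 clk 15.5667 F [-0.343 -0.077  0.222] w 85.22344690368448
[-0.05   0.204 -0.806  2.359  1.438  0.542 -0.351]
```

```bash
python3 -m crank '[[[-0.05,0.07,0.5,-0.06,-0.06,0],[-0.05,0.07,0.5,-0.06,-0.06,0],[0,0,0.5,0,0,0],[0,0,0.4,0,0,0],[0,0,0,0,0,0]]]' -1; python3 -c "
from plan import *
plan(S-A*13+[0,1,0],RA);print(ctrl.read_state()['qpos'])
im=ctrl.get_image('wrist');save(im,'w3.png')"
```

```text
clock: 15.98
eef_pos: [493.6, 211.5, 253.4]
tool_rot: [-3.129, 0.657, -2.994]
force: [-0.8, -0.1, -0.1]
width: 85.6
n 4 row [-0.017  0.09   0.758 -0.032 -0.024 -0.002] | dist 91.6 ang 0.97 clk 15.9833 F [-0.794 -0.074 -0.07 ] w 85.61344072450746
[-0.069  0.37  -0.774  2.362  1.724  0.618 -0.583]
```

View pics/w3.png

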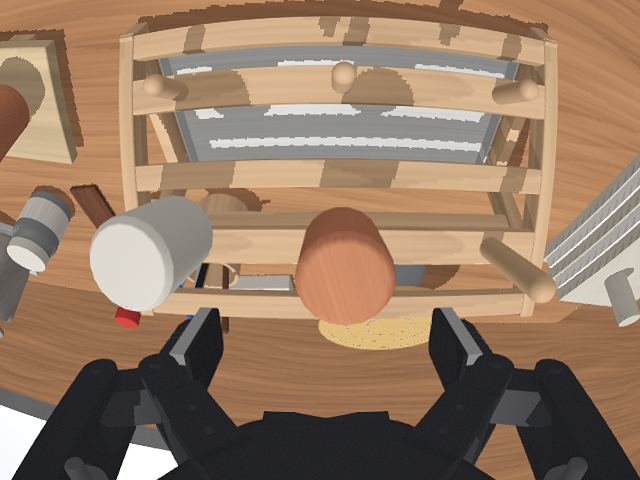

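The slim cup's foot disc is centred at about (345,280), 11 mm to +y of the jaw centre. That matches the plan (10.8 mm), and the beaker at (150,255) is clear.

```bash
python3 -m crank '[[[0,0.2,0.05,-0.1,-0.08,0],[0,0.16,0.1,-0.05,-0.02,0],[0,0,0.3,0,0,0],[0,0,0,0,0,0]]]' -1; python3 -c "
from plan import *
plan(S-A*13+[0,1,0],RA);print(ctrl.read_state()['qpos'])"
```

```text
clock: 16.37
eef_pos: [500.1, 219.6, 244.0]
tool_rot: [-3.139, 0.666, -2.995]
force: [-0.8, -0.1, 0.6]
width: 85.7
n 3 row [-0.015  0.036  0.878 -0.011 -0.003 -0.004] | dist 79.1 ang 0.23 clk 16.3667 F [-0.8   -0.062  0.604] w 85.72541342879795
[-0.079  0.409 -0.779  2.363  1.789  0.648 -0.645]
```

```bash
python3 -m crank '[[[-0.02,0.06,0.4,0,0,0],[-0.02,0.05,0.4,0,0,0],[0,0,0.4,0,0,0],[0,0,0.3,0,0,0],[0,0,0,0,0,0]]]' -1; python3 -c "
from plan import *
plan(S-A*13+[0,1,0],RA)"
```

```text
clock: 16.78
eef_pos: [528.9, 225.4, 211.7]
tool_rot: [-3.134, 0.668, -2.993]
force: [0.0, -0.4, 0.4]
width: 85.5
n 2 row [ 0.03   0.029  0.59  -0.034  0.008  0.003] | dist 35.5 ang 0.42 clk 16.7833 F [ 0.019 -0.419  0.39 ] w 85.46841853185018
```

```bash
python3 -m crank '[[[0.02,0.03,0.4,-0.03,0,0],[0.02,0.03,0.4,-0.03,0,0],[0,0,0.35,0,0,0],[0,0,0,0,0,0]]]' -1; python3 -c "
from plan import *
plan(S-A*13+[0,1,0],RA)"
```

```text
clock: 17.12
eef_pos: [549.2, 229.6, 185.1]
tool_rot: [-3.138, 0.67, -2.991]
force: [0.1, -0.9, 0.4]
width: 85.5
n 1 row [ 0.052  0.014  0.057 -0.017  0.028  0.019] | dist 2.4 ang 0.23 clk 17.1167 F [ 0.056 -0.867  0.449] w 85.53781695041613
```

```bash
python3 -m crank '[[[0.04,0.01,0.05,0,0.02,0],[0,0,0,0,0,0],[0,0,0,0,0,0],[0,0,0,0,0,0],[0,0,0,0,0,0],[0,0,0,0,0,0],[0,0,0,0,0,0],[0,0,0,0,0,0],[0,0,0,0,0,0],[0,0,0,0,0,0]]]' 1;python3 -m crank '[[[0,0,-0.2,0,0,0],[0,0,-0.3,0,0,0],[0,0,-0.4,0,0,0],[0,0,-0.4,0,0,0],[0,0,0,0,0,0]]]';python3 -c "
from plan import *
plan(S+A*100+[0,1,0],RA);print(ctrl.read_state()['qpos'])
"
```

```text
clock: 17.95
eef_pos: [547.5, 229.7, 184.9]
tool_rot: [-3.137, 0.667, -2.989]
force: [-0.3, 0.6, -1.8]
width: 53.8
clock: 18.37
eef_pos: [522.0, 226.7, 218.1]
tool_rot: [-3.138, 0.668, -2.989]
force: [-0.5, 0.5, -0.7]
width: 53.7
n 3 row [ 0.005 -0.008 -0.761 -0.002  0.004  0.011] | dist 68.5 ang 0.21 clk 18.3667 F [-0.492  0.527 -0.706] w 53.70732463197796
[-0.087  0.502 -0.768  2.343  1.885  0.699 -0.701]
```

```bash
python3 -m crank '[[[0,0,-0.5,0,0,0],[0,0,-0.6,0,0,0],[0,0,-0.6,0,0,0],[0,0,-0.6,0,0,0],[0,0,-0.5,0,0,0],[0,0,0,0,0,0]]]' 1;python3 -c "
from plan import *
plan(S+A*130+[-20,1,20],RA);print(ctrl.read_state()['qpos'])
"
```

```text
clock: 18.87
eef_pos: [466.0, 218.0, 286.0]
tool_rot: [-3.137, 0.666, -2.988]
force: [0.6, -0.2, -0.9]
width: 53.6
n 2 row [ 0.019  0.043 -0.633 -0.004 -0.005  0.02 ] | dist 38.1 ang 0.26 clk 18.8667 F [ 0.589 -0.157 -0.918] w 53.596035790760325
[-0.078  0.258 -0.788  2.37   1.578  0.564 -0.48 ]
```

```bash
python3 -m crank '[[[0,0,-0.6,0,0,0],[0,0,-0.6,0,0,0],[0,-0.6,-0.2,0,0,0],[0,-0.8,0,0,0,0],[0,-0.8,0,0,0,0],[0,-0.8,0,0,0,0],[0,-0.8,0,0,0,0],[0,-0.8,0,0,0,0],[0,-0.8,0,0,0,0],[0,-0.8,0,0,0,0],[0,-0.8,0,0,0,0],[0,-0.8,0,0,0,0]]]' 1;python3 -c "
from plan import *
plan([500,-300,310],toolR(0,0,RA[:,1])[1]);print(ctrl.read_state()['qpos'])
"
```

```text
clock: 19.87
eef_pos: [473.5, 32.3, 305.3]
tool_rot: [-3.119, 0.654, -2.986]
force: [1.3, -0.3, -1.3]
width: 53.8
n 12 row [ 0.057 -0.924 -0.025 -0.015  0.52  -0.001] | dist 333.4 ang 37.46 clk 19.8667 F [ 1.257 -0.337 -1.3  ] w 53.80579961993773
[ 0.962  0.187 -1.243  2.432  1.645  0.237 -0.063]
```

```bash
python3 -m crank '[[[0.05,-0.9,0,0,0.52,0],[0.05,-0.9,0,0,0.52,0],[0.05,-0.9,0,0,0.52,0],[0.05,-0.9,0,0,0.52,0],[0.05,-0.9,0,0,0.52,0],[0.05,-0.9,0,0,0.52,0]]]' 1;python3 -c "
from plan import *
plan([500,-300,310],toolR(0,0,RA[:,1])[1]);print(ctrl.read_state()['qpos'])
"
```

```text
clock: 20.37
eef_pos: [480.4, -52.0, 300.4]
tool_rot: [-3.09, 0.491, -2.993]
force: [-0.2, -1.0, -1.9]
width: 53.6
n 9 row [ 0.049 -0.92  -0.026 -0.053  0.521 -0.013] | dist 248.9 ang 28.28 clk 20.3667 F [-0.228 -1.017 -1.853] w 53.581294832165995
[ 1.104  0.252 -1.204  2.274  0.722  0.351  1.046]
```

```bash
python3 -m crank '[[[0.05,-0.9,-0.03,-0.05,0.52,-0.01],[0.05,-0.9,-0.03,-0.05,0.52,-0.01],[0.05,-0.9,-0.03,-0.05,0.52,-0.01],[0.05,-0.9,-0.03,-0.05,0.52,-0.01],[0.05,-0.9,-0.03,-0.05,0.52,-0.01],[0.05,-0.9,-0.03,-0.05,0.52,-0.01],[0.05,-0.9,-0.03,-0.05,0.52,-0.01],[0.05,-0.9,-0.03,-0.05,0.52,-0.01],[0.05,-0.9,-0.03,-0.05,0.52,-0.01],[0,0,0,0,0,0]]]' 1;python3 -c "
from plan import *
plan(MS+[0,0,25+80],toolR(0,0,RA[:,1])[1]);print(ctrl.read_state()['qpos'])
"
```

```text
clock: 21.2
eef_pos: [488.0, -317.6, 298.5]
tool_rot: [3.14, -0.05, -3.012]
force: [-0.4, -0.1, -2.0]
width: 53.8
n 5 row [-0.214 -0.558  0.576  0.005 -0.096 -0.036] | dist 124.5 ang 3.07 clk 21.2 F [-0.384 -0.07  -2.038] w 53.77896667625213
[ 1.098  0.66  -1.024  1.569  0.588  1.297  1.676]
```

```bash
python3 -m crank '[[[-0.21,-0.56,0.5,0,-0.1,-0.04],[-0.21,-0.56,0.55,0,-0.1,-0.04],[-0.21,-0.56,0.55,0,-0.1,-0.04],[-0.21,-0.56,0.55,0,-0.1,-0.04],[-0.21,-0.56,0.5,0,-0.1,-0.04],[0,0,0,0,0,0]]]' 1;python3 -c "
from plan import *
plan(MS+[0,0,25+60],toolR(0,0,RA[:,1])[1]);print(ctrl.read_state()['qpos'])
"
```

```text
clock: 21.7
eef_pos: [526.2, -405.2, 204.4]
tool_rot: [3.139, -0.01, -3.0]
force: [-0.4, -0.7, -2.5]
width: 53.8
n 1 row [-0.127  0.28   0.445  0.024 -0.098 -0.061] | dist 16.2 ang 0.71 clk 21.7 F [-0.442 -0.697 -2.546] w 53.776864871097516
[ 1.1    0.847 -0.949  1.476  0.715  1.2    1.754]
```

```bash
python3 -m crank '[[[-0.1,0.27,0.3,0.02,-0.09,-0.05],[0,0,0.4,0,0,0],[0,0,0.2,0,0,0],[0,0,0,0,0,0],[0,0,0,0,0,0]]]' 1;python3 -c "
from chk import *
np.set_printoptions(precision=2,suppress=True)
plan(MS+[0,0,25],toolR(0,0,RA[:,1])[1])
check('e1',MS,28,76,25)"
```

```text
clock: 22.12
eef_pos: [524.0, -397.9, 169.3]
tool_rot: [3.137, -0.011, -2.999]
force: [-0.0, 0.1, -0.9]
width: 53.7
n 2 row [-0.09  0.01  0.64  0.02 -0.05 -0.03] | dist 38.7 ang 0.75 clk 22.1167 F [-0.    0.08 -0.92] w 53.74120778212741
top held c [ 525.41 -397.28  179.45] axis [0.02 0.  ] mouth [ 524.61 -397.3   141.45] 154
top mate wall [ 529.08 -396.97] 155 rim [ 529.04 -395.52] 48
side held c [ 525.48 -398.91  181.74] axis [0.03 0.  ] mouth [ 524.36 -399.1   143.74] 373
side mate wall [ 530.69 -395.63] 106 rim [ 528.69 -396.39] 78
tcp [ 523.97 -397.87  169.34] tool z [-0.01  0.   -1.  ] x [-0.99 -0.14  0.01] F [-0.    0.08 -0.92]
```

```bash
python3 -m crank '[[[-0.16,0.02,0.2,0.04,-0.1,-0.05],[0,0,0.2,0,0,0],[0,0,0.1,0,0,0],[0,0,0,0,0,0],[0,0,0,0,0,0]]]' 1;python3 -c "
from chk import *
np.set_printoptions(precision=3,suppress=True)
plan(MS+[0,0,25],toolR(0,0,RA[:,1])[1])
check('e2',MS,28,76,25)
check('e2',MS,28,76,25)"
```

```text
clock: 22.63
eef_pos: [530.9, -396.9, 156.1]
tool_rot: [-3.137, 0.005, -2.993]
force: [0.4, -0.1, -1.4]
width: 54.1
n 1 row [ 0.078  0.034  0.835 -0.04   0.045  0.   ] | dist 25.2 ang 0.36 clk 22.6333 F [ 0.4   -0.098 -1.394] w 54.10945376864732
top held c [ 532.047 -396.28   167.6  ] axis [-0.004 -0.021] mouth [ 532.186 -395.487  129.6  ] 132
top mate wall [ 529.313 -396.957] 150 rim [ 529.003 -395.796] 29
side held c [ 532.052 -398.499  168.011] axis [ 0.015 -0.003] mouth [ 531.474 -398.402  130.011] 370
side mate wall [ 529.086 -397.095] 122 rim [ 528.743 -396.787] 71
tcp [ 530.923 -396.893  156.072] tool z [ 0.005 -0.003 -1.   ] x [-0.989 -0.148 -0.005] F [ 0.4   -0.098 -1.394]
top held c [ 532.177 -396.376  167.929] axis [ 0.003 -0.013] mouth [ 532.056 -395.884  129.929] 136
top mate wall [ 529.293 -397.038] 145 rim [ 529.06  -395.847] 30
side held c [ 532.113 -398.391  168.322] axis [-0.005  0.013] mouth [ 532.286 -398.873  130.322] 353
side mate wall [ 530.843 -395.746] 117 rim [ 528.329 -396.956] 76
tcp [ 530.927 -396.93   156.177] tool z [ 0.005 -0.003 -1.   ] x [-0.989 -0.148 -0.005] F [-0.243 -0.551 -1.762]
```

```bash
python3 -m crank '[[[0.075,0.03,0.1,-0.04,0.045,0],[0,0,0.2,0,0,0],[0,0,0.1,0,0,0],[0,0,0,0,0,0],[0,0,0,0,0,0]]]' 1;python3 -c "
from chk import *
np.set_printoptions(precision=3,suppress=True)
plan(MS+[0,0,25],toolR(0,0,RA[:,1])[1])
check('e3',MS,28,76,25)
check('e3',MS,28,76,25)"
```

```text
clock: 23.25
eef_pos: [528.3, -396.7, 143.2]
tool_rot: [-3.142, -0.0, -2.994]
force: [0.2, -0.4, -1.2]
width: 54.0
n 1 row [-0.012  0.013  0.407 -0.001 -0.002 -0.007] | dist 12.2 ang 0.04 clk 23.25 F [ 0.162 -0.385 -1.189] w 54.01106555116245
top held c [ 529.506 -396.17   154.065] axis [ 0.002 -0.008] mouth [ 529.446 -395.866  116.065] 139
top mate wall [ 529.255 -396.942] 120 rim None 13
side held c [ 529.283 -398.387  155.223] axis [0.001 0.004] mouth [ 529.256 -398.527  117.223] 379
side mate wall [ 529.578 -397.515] 97 rim [ 528.95  -396.051] 45
tcp [ 528.293 -396.728  143.198] tool z [-0. -0. -1.] x [-0.989 -0.147  0.   ] F [ 0.162 -0.385 -1.189]
top held c [ 529.477 -396.088  154.168] axis [0.01  0.007] mouth [ 529.094 -396.336  116.168] 140
top mate wall [ 529.074 -397.086] 115 rim None 16
side held c [ 529.758 -398.012  155.24 ] axis [0.003 0.008] mouth [ 529.659 -398.325  117.24 ] 369
side mate wall [ 529.429 -397.923] 111 rim [ 529.766 -396.557] 44
tcp [ 528.394 -396.779  143.409] tool z [ 0. -0. -1.] x [-0.989 -0.147 -0.   ] F [-0.335 -0.061 -2.281]
```

```bash
python3 -m crank '[[[0,0,0.1,0,0,0],[0,0,0.1,0,0,0],[0,0,0.05,0,0,0],[0,0,0,0,0,0]]]' 1;python3 -m crank '[[[0,0,0.05,0,0,0],[0,0,0,0,0,0]]]'; python3 -c "
from chk import *
np.set_printoptions(precision=3,suppress=True)
plan(MS+[0,0,25],toolR(0,0,RA[:,1])[1])
check('e4',MS,28,76,25)"
```

```text
clock: 23.78
eef_pos: [528.9, -396.9, 136.0]
tool_rot: [-3.14, 0.001, -2.994]
force: [-0.3, 0.2, -1.6]
width: 53.8
clock: 23.95
eef_pos: [528.9, -396.9, 134.1]
tool_rot: [-3.141, 0.001, -2.994]
force: [-0.3, 0.0, -2.3]
width: 53.7
n 1 row [ 0.006  0.02   0.105 -0.01   0.01  -0.006] | dist 3.2 ang 0.09 clk 23.95 F [-0.326  0.026 -2.273] w 53.673897679793946
top held c [ 529.964 -395.934  143.477] axis [0.007 0.022] mouth [ 529.712 -396.76   105.477] 151
top mate wall [ 529.438 -396.915] 105 rim None 11
side held c [ 530.14  -398.199  143.96 ] axis [0.008 0.014] mouth [ 529.842 -398.741  105.96 ] 414
side mate wall [ 529.273 -398.835] 86 rim [ 529.239 -396.622] 47
tcp [ 528.866 -396.873  134.145] tool z [ 0.001 -0.001 -1.   ] x [-0.989 -0.147 -0.001] F [-0.326  0.026 -2.273]
```

```bash
python3 -m crank '[[[0.02,0,0.02,0,0,0],[0,0,0,0,0,0]]]';python3 -m crank '[[[0,0,0.03,0,0,0]]]';python3 -m crank '[[[0,0,0.03,0,0,0]]]'
```

```text
clock: 24.22
eef_pos: [528.6, -397.0, 134.0]
tool_rot: [-3.14, 0.002, -2.994]
force: [0.3, -0.1, -1.5]
width: 53.6
clock: 24.3
eef_pos: [528.7, -397.1, 133.3]
tool_rot: [-3.14, 0.002, -2.994]
force: [-0.3, 0.0, -1.6]
width: 53.9
clock: 24.38
eef_pos: [528.8, -397.1, 132.4]
tool_rot: [-3.14, 0.002, -2.994]
force: [0.3, -0.8, -1.2]
width: 53.7
```

```bash
python3 -m crank '[[[0,0.01,0.03,0,0,0]]]';python3 -m crank '[[[0,0,0.03,0,0,0]]]';python3 -m crank '[[[0,0,0.03,0,0,0]]]'
```

```text
clock: 24.47
eef_pos: [528.7, -396.9, 131.5]
tool_rot: [-3.14, 0.002, -2.994]
force: [0.3, 0.6, 3.5]
width: 53.9
clock: 24.55
eef_pos: [528.9, -396.9, 131.5]
tool_rot: [-3.139, 0.002, -2.994]
force: [-1.8, 0.4, 9.4]
width: 53.7
clock: 24.63
eef_pos: [528.9, -396.9, 131.5]
tool_rot: [-3.139, 0.002, -2.994]
force: [-2.2, 1.2, 4.6]
width: 54.2
```

Contact. I let it settle, check, then release.

```bash
python3 -m crank '[[[0,0,0.02,0,0,0],[0,0,0,0,0,0]]]' 1;python3 -c "
from chk import *
np.set_printoptions(precision=3,suppress=True)
check('e5',MS,28,76,25.5)"
```

```text
clock: 24.8
eef_pos: [528.8, -396.9, 131.7]
tool_rot: [-3.138, 0.002, -2.994]
force: [0.5, 0.5, -1.4]
width: 54.0
top held c [ 530.02  -396.275  142.375] axis [0.008 0.   ] mouth [ 529.721 -396.277  104.375] 146
top mate wall [ 529.314 -396.88 ] 98 rim None 13
side held c [ 530.001 -398.273  140.291] axis [0.017 0.024] mouth [ 529.355 -399.182  102.291] 420
side mate wall [ 528.842 -399.134] 72 rim [ 527.051 -397.434] 43
tcp [ 528.819 -396.901  131.675] tool z [ 0.002 -0.003 -1.   ] x [-0.989 -0.147 -0.002] F [ 0.506  0.509 -1.366]
```

```bash
python3 -m crank '[[[0,0,0.02,-0.03,0.02,0],[0,0,0.02,0,0,0]]]' 1;python3 -m crank '[[[0,0,0,0,0,0],[0,0,0,0,0,0],[0,0,0,0,0,0],[0,0,0,0,0,0],[0,0,0,0,0,0],[0,0,0,0,0,0],[0,0,0,0,0,0],[0,0,0,0,0,0]]]' -1;python3 -c "
from chk import *
np.set_printoptions(precision=3,suppress=True)
check('e6',MS,28,76,25.5)"
```

```text
clock: 25.07
eef_pos: [529.1, -396.9, 131.5]
tool_rot: [-3.141, 0.0, -2.995]
force: [-2.8, 0.2, 6.0]
width: 53.7
clock: 25.73
eef_pos: [529.8, -397.0, 130.6]
tool_rot: [3.141, 0.001, -2.995]
force: [0.6, 0.4, 0.0]
width: 85.8
top held c [ 530.27  -396.25   140.881] axis [ 0.013 -0.005] mouth [ 529.789 -396.042  102.881] 135
top mate wall [ 529.123 -396.934] 65 rim None 10
side held c [ 530.62  -397.933  140.713] axis [0.028 0.049] mouth [ 529.559 -399.803  102.713] 433
side mate wall [ 529.091 -398.823] 80 rim [ 527.081 -396.851] 48
tcp [ 529.813 -396.953  130.598] tool z [ 0.001  0.    -1.   ] x [-0.989 -0.147 -0.001] F [0.579 0.427 0.017]
```

Retreat straight up.

```bash
python3 -m crank '[[[0,0,-0.15,0,0,0],[0,0,-0.3,0,0,0],[0,0,-0.3,0,0,0]]]' -1; python3 -m crank '[[[0,0,-0.3,0,0,0],[0,0,-0.4,0,0,0],[0,0,-0.4,0,0,0],[0,0,-0.4,0,0,0],[0,0,-0.4,0,0,0]]]'; python3 -m crank '[[[0.5,0,-0.7,0,0,0],[0.8,0,-0.5,0,0,0],[0.8,0,-0.5,0,0,0],[0.8,0,-0.3,0,0,0],[0.8,0,0,0,0,0],[0.8,0,0,0,0,0],[0,0,0,0,0,0],[0,0,0,0,0,0]]]'; python3 - <<'E'
from chk import *
np.set_printoptions(precision=2,suppress=True)
for n in ('top','side'):
    im=ctrl.get_image(n);save(im,'f'+n+'.png');P=pts(im).reshape(-1,3)
    h=cv2.cvtColor(im["color"],cv2.COLOR_RGB2HSV).reshape(-1,3).astype(int)
    k=((h[:,0]<11)|(h[:,0]>172))&(h[:,1]>130)&(im["depth"].ravel()>0);Q=P[k]
    for nm,M,R,H in(("wide",MW,34,92),("slim",MS,28,76)):
        X=Q[np.linalg.norm(Q[:,:2]-M[:2],axis=1)<R+9]
        for l,a,b in(("low",36,M[2]-6),("up",M[2]+4,M[2]+H-6)):
            w=X[(X[:,2]>a)&(X[:,2]<b)]; w=w[np.linalg.norm(w[:,:2]-M[:2],axis=1)>R-5]
            g=least_squares(lambda q:np.hypot(*(w[:,:2]-q).T)-R,M[:2],loss="soft_l1").x if len(w)>20 else None
            print(n,nm,l,g,len(w))
        d=X[abs(X[:,2]-M[2]-H)<5];d=d[np.linalg.norm(d[:,:2]-M[:2],axis=1)<R-3]
        if len(d)>20: print("   foot",(d.max(0)+d.min(0))/2,"plane",np.linalg.lstsq(np.c_[d[:,:2]-M[:2],np.ones(len(d))],d[:,2],rcond=None)[0],len(d))
a=cv2.imread("pics/ftop.png")[200:340,120:560];b=cv2.imread("pics/fside.png")[170:330,300:460]
c=np.zeros((600,750,3),np.uint8);c[:238]=cv2.resize(a,(750,238));c[240:,:360]=cv2.resize(b,(360,360));cv2.imwrite("pics/v9.png",c)
E
```

```text
clock: 26.08
eef_pos: [528.5, -396.5, 152.7]
tool_rot: [3.139, -0.002, -2.994]
force: [0.4, -0.2, -0.8]
width: 85.6
clock: 26.5
eef_pos: [529.2, -396.5, 217.3]
tool_rot: [3.14, 0.0, -2.994]
force: [0.6, -0.5, -0.0]
width: 85.3
clock: 27.17
eef_pos: [394.8, -416.0, 292.0]
tool_rot: [-3.133, 0.009, -2.99]
force: [1.0, -0.2, -0.2]
width: 85.3
top wide low [ 542.78 -141.03] 73
top wide up [ 543.56 -140.93] 122
   foot [ 542.64 -140.81  213.77] plane [ -0.     0.   213.02] 662
top slim low [ 529.11 -397.06] 155
top slim up [ 530.48 -396.02] 216
   foot [ 528.83 -395.85  181.75] plane [  0.01   0.02 180.88] 405
side wide low [ 542.48 -143.47] 483
side wide up [ 543.16 -143.34] 706
   foot [ 541.88 -140.46  212.54] plane [  0.01  -0.03 213.4 ] 330
side slim low [ 529.03 -399.35] 81
side slim up [ 530.1  -398.46] 417
   foot [ 527.29 -394.74  180.94] plane [  0.01  -0.04 181.41] 143
```

View pics/v9.png

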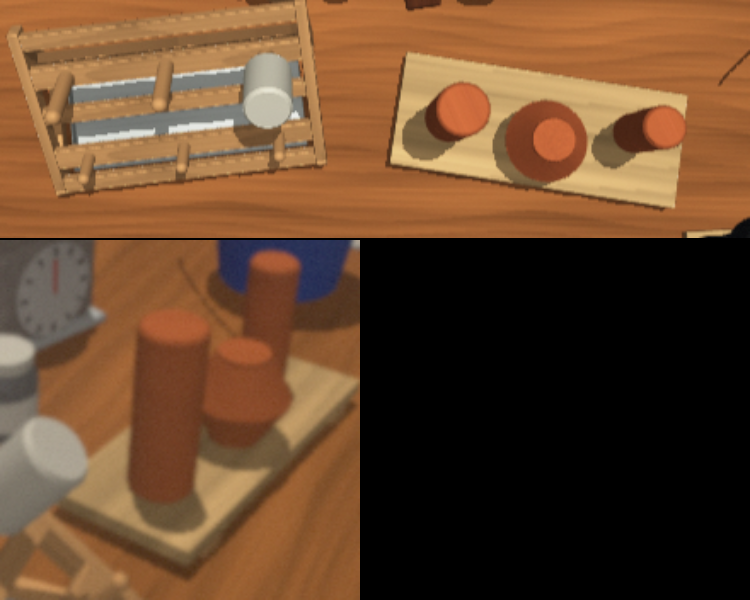

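The final picture shows both pairs upright and in line. The beaker and bowls look untouched, and the gripper is clear. Handing in.

```bash
python3 -c "
from h import *
print(ctrl.finish_job(),ctrl.read_state()['clock'])"
```

```text
the job is handed in; nothing more can be done
the job is handed in; nothing more can be done
```

I took both hanging cups off their pegs, lowered each mouth-down onto its mate and let go only once it was down on the rim. I handed the job in at about 27 s, well under the 67 s limit.

**Fit of the pairs:** The final camera fits put the wide upper cup about 0.7 mm off its mate's axis. The slim one is about 1.4–1.7 mm off, against a 6 mm wall. I left the slim offset rather than risk nudging a standing pair.

**Level and height:** The foot heights, about 213 and 181 mm, agree with fully seated pairs to within 1–2 mm. The top camera shows both feet level to within about 1 degree. The side camera suggested 2–2.5 degrees of tilt, but it already showed a similar tilt for the wide cup held in a level gripper, so I took it as camera bias.

**Forces:** The highest I read was about 24 N, when the wide cup first touched down. The slim cup touched at under 10 N.

**Disagreements between checks:** The top and side cameras differ by about 2 mm in y throughout, so I relied on offsets measured within the same picture.

**Bystanders:** The last picture shows the beaker and bowls as they were, and the measured positions of the standing cups are unchanged. I did not check the bamboo pot, glaze bottle, glaze jar and wood rib at the end; the arm did not work near them.

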